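# Sort springy rubber mounts from hard ones and rebuild the feeder mount

### The job

These rubber vibration mounts came off the wire feeder: squeeze each one between the fingers, stand the three that are still springy upright in the three square seats of the base, and put every one that has gone hard into the scrap pan. Then lower the top plate over the two locating pins until it rests flush on the three mounts. Leave alone any pipe offcut that stands among them.

Things in the scene. Friction and masses are not known exactly. Their poses are not given: they have to be found in the camera images.
- mount_1_mid (a point): rubber vibration mount, 50 mm square over its four flat rubber ribs (36 mm wide), 50 mm high, 38 mm square steel plates at foot and head, 0.22 kg; all look alike. Pinched across opposite ribs at half height with 12 N, a springy one gives about 11 mm and comes back, a hard one less than 1 mm. Point: its centre, 25 mm above the foot; z along its height, x and y square to the ribs. None: not there this time
- mount_2_mid (a point): rubber vibration mount, 50 mm square over its four flat rubber ribs (36 mm wide), 50 mm high, 38 mm square steel plates at foot and head, 0.22 kg; all look alike. Pinched across opposite ribs at half height with 12 N, a springy one gives about 11 mm and comes back, a hard one less than 1 mm. Point: its centre, 25 mm above the foot; z along its height, x and y square to the ribs. None: not there this time
- mount_3_mid (a point): rubber vibration mount, 50 mm square over its four flat rubber ribs (36 mm wide), 50 mm high, 38 mm square steel plates at foot and head, 0.22 kg; all look alike. Pinched across opposite ribs at half height with 12 N, a springy one gives about 11 mm and comes back, a hard one less than 1 mm. Point: its centre, 25 mm above the foot; z along its height, x and y square to the ribs. None: not there this time
- mount_4_mid (a point): rubber vibration mount, 50 mm square over its four flat rubber ribs (36 mm wide), 50 mm high, 38 mm square steel plates at foot and head, 0.22 kg; all look alike. Pinched across opposite ribs at half height with 12 N, a springy one gives about 11 mm and comes back, a hard one less than 1 mm. Point: its centre, 25 mm above the foot; z along its height, x and y square to the ribs. None: not there this time
- mount_5_mid (a point): rubber vibration mount, 50 mm square over its four flat rubber ribs (36 mm wide), 50 mm high, 38 mm square steel plates at foot and head, 0.22 kg; all look alike. Pinched across opposite ribs at half height with 12 N, a springy one gives about 11 mm and comes back, a hard one less than 1 mm. Point: its centre, 25 mm above the foot; z along its height, x and y square to the ribs. None: not there this time
- mount_6_mid (a point): rubber vibration mount, 50 mm square over its four flat rubber ribs (36 mm wide), 50 mm high, 38 mm square steel plates at foot and head, 0.22 kg; all look alike. Pinched across opposite ribs at half height with 12 N, a springy one gives about 11 mm and comes back, a hard one less than 1 mm. Point: its centre, 25 mm above the foot; z along its height, x and y square to the ribs. None: not there this time
- mount_7_mid (a point): rubber vibration mount, 50 mm square over its four flat rubber ribs (36 mm wide), 50 mm high, 38 mm square steel plates at foot and head, 0.22 kg; all look alike. Pinched across opposite ribs at half height with 12 N, a springy one gives about 11 mm and comes back, a hard one less than 1 mm. Point: its centre, 25 mm above the foot; z along its height, x and y square to the ribs. None: not there this time
- mount_base: lower half of the feeder mount, fixed: grey plate 170 (x) x 190 (y) x 8 mm with three square seats and two upright locating pins; origin under its centre
- seat_1 (a point): centre of the floor of a square seat in the base, between the two pins, 54 mm from the centre to -x: 44 mm wide inside, edged by welded strips 5 mm high; its axes are the base's. A mount stands in it on its foot plate, square with the seat
- seat_2 (a point): centre of the floor of a square seat in the base, at +x +y (27, 48 mm from the centre): 44 mm wide inside, edged by welded strips 5 mm high; its axes are the base's. A mount stands in it on its foot plate, square with the seat
- seat_3 (a point): centre of the floor of a square seat in the base, at +x -y (27, -48 mm from the centre): 44 mm wide inside, edged by welded strips 5 mm high; its axes are the base's. A mount stands in it on its foot plate, square with the seat
- pin_left (a point): point on the axis of the left (+y) locating pin of the base, 50 mm above the base plate, the height of a mount's head. The pin is 12 mm thick with a pointed end 15 mm above this point, and stands 45 mm to -x and 68 mm to +y of the base's centre
- hole_left (a point): centre, at the underside, of the top plate's left hole, 15 mm wide, 45 mm to the plate's -x and 68 mm to its +y; it goes over the left pin
- pin_right (a point): point on the axis of the right (-y) locating pin of the base, 50 mm above the base plate, the height of a mount's head. The pin is 12 mm thick with a pointed end 15 mm above this point, and stands 45 mm to -x and 68 mm to -y of the base's centre
- hole_right (a point): centre, at the underside, of the top plate's right hole, 15 mm wide, 45 mm to the plate's -x and 68 mm to its -y; it goes over the right pin
- plate_post (a point): centre of the square steel spigot in the middle of the top plate, 28 x 28 x 44 mm high plus a 6 mm stub: hold the plate by it. Top plate: steel, 150 (x) x 170 (y) x 5 mm, 0.9 kg, lying flat at the start; the point is 27 mm above its underside; x, y square to the spigot, z up. Both holes are near its -x edge, so it fits the base one way round
- plate_over_1 (a point): point on the underside of the top plate that comes to lie over seat_1; under the plate's weight springy mounts settle by about 4 mm, so that it then lies 46 mm above the seat's floor, where over a hard mount it would stay at 50 mm
- plate_over_2 (a point): point on the underside of the top plate that comes to lie over seat_2; under the plate's weight springy mounts settle by about 4 mm, so that it then lies 46 mm above the seat's floor, where over a hard mount it would stay at 50 mm
- plate_over_3 (a point): point on the underside of the top plate that comes to lie over seat_3; under the plate's weight springy mounts settle by about 4 mm, so that it then lies 46 mm above the seat's floor, where over a hard mount it would stay at 50 mm
- scrap_pan: open scrap pan of sheet steel, fixed, 140 (x) x 190 (y) x 30 mm, walls and floor 3 mm; origin under its centre
- pipe_offcut_mid (a point): centre of a short offcut of steel pipe, 42 mm across and 50 mm high, standing loose among the mounts; not part of the job, and not always there (None)

How it is judged:
By the outcome, as a careful person would: the job done as asked, in the order asked, and still so for the second after the job is handed in, with the robot touching nothing.
Of mount_4, mount_7, pipe_offcut only 1 to 3 are there at a start; the rules pass over those that are not, and their reading is None.
At some moment in a run one of mount_1, mount_2, mount_3, mount_4, mount_5, mount_6, mount_7, top_plate may be knocked a few centimetres aside while the robot is not near it.
Once in a run the grip may slacken for a moment while it holds something.
It also fails if it takes over 210 s, if anything falls off the work surface, if the arm or the gripper's body presses on something with over 40 N, if the wrist force passes 120 N, or if a joint passes its speed limit or range.

### The arm

A 6-joint arm with a two-finger parallel gripper is mounted at the origin on a cart in front of the work surface, level with it; the furniture and walls round the work are solid. World frame = base frame: x ahead of the robot, y to its left, z up, the work surface at z = 0. Lengths are in m, angles in rad, forces in N, time in s.
With the tool pointing down it reaches from about 0.35 to 0.875 m from the base axis. Payload 4.2 kg.
Tool frame: the origin (TCP) lies at the very end of the fingers, on their centre line; the grasp point (between the pads) lies 19 mm behind it (arm.grip_depth is the distance from the TCP to the grasp point, in m); z points along the fingers, y is the line along which they close (so a half turn about z gives the same grasp; the last joint's range is limited). The gripper opens to 87 mm and grips with 3 to 60 N. Pads are 19 mm wide; open, the fingers measure 117 mm over their backs; the gripper's body (75 mm by 190 mm) begins 51 mm behind the grasp point.
Start: joints at [-0.848, 0.385, 0.008, 0, -1.194, -0.259], TCP at [0.28, -0.559, 0.223] pointing down, gripper open.
Joint ranges: [-3.14, 3.14], [-1.21, 2.06], [-1.07, 1.41], [-3.16, 2.05], [-2.99, -0.16], [-3.1, 3.1]. Speed limits (rad/s): [2.79, 2.79, 3.14, 3.14, 3.14, 3.14].

### API

Orientations are given as a rotation vector (axis times angle).
In Python, from plant import arm gives the robot as it stands.
- The arm moves only by the tool drive_tool, never from a script. Its argument "increments" is text: rows parted by semicolons, each of 5 numbers parted by spaces: the shift along the tool's x, y, z in m, then the turn about the tool's z in rad, then the closure, from 0 (fully open) to 1 (shut). A call has exactly 5 rows; each row shifts and turns the commanded pose from where the row before left it, along the tool's axes as they then stand; what a row does not reach is not made up. A row lasts 1/10 s, in which the tool goes at most 50 mm and 8.59 degrees, less where a joint would pass 70% of its speed; a pose out of reach is approached as far as the arm can. A call is refused whole if a number of a shift passes 0.05 or a number of a turn 0.15, either way. A call with a gripper value outside its range is refused whole. The fingers move at their own pace and stop on an object; the grip force is fixed at half the most. Time passes only in rows, so rows that do not move let the fingers close, or fill a call up. It gives the time, the measured TCP pose, the force, the opening and the grip force at its end, in the units of the state.
- arm.get_state(): the state, without advancing time (a new reading comes with each control period).
- arm.camera(name): name is "side" or "top"; returns (picture, depth): 420x560x3 uint8, red, green, blue; 420x560 float32, m along the optical axis (not along the pixel's ray), 0 where there is no reading.
- arm.calibration(name): a dict with "fov_y" (degrees; the focal length in pixels is half the picture's height over the tangent of half this angle, whatever the lens; pixels are square), "cx", "cy" (the principal point, pixels), "dist_coeffs" ([k1, k2, p1, p2, k3] as OpenCV has them; the pictures are not rectified), "pose" (4x4, takes a point from camera to world coordinates). Camera axes: x right, y up, looking along -z (the intrinsics and any distortion apply to the point x, -y, -z); pixel columns grow to the right and rows downward; lengths in m; the calibration is good to about 2 mm. A picture is of the moment at which its call begins. calibration takes no time and is no camera call.
- arm.job_done(): hands the job in; it is judged then, once.
The state is a dict: "t": time; "qpos": joint angles; "qvel": joint speeds; "joint_torque": joint torques, N m; "eef_pos": TCP position; "eef_rot": TCP orientation; "force": force on the tool from outside, world axes, zero at the start; "moment": the same for the moment, N m; "width": finger opening in m; "grip_force": force on a finger pad.
Only numpy, scipy, OpenCV 4.12 (cv2) and the standard library are available. Lean on these libraries where they do the work, as an engineer would, in place of code of your own. Each camera call takes 0.05 s, during which the arm holds its last target. There are 200 camera calls.

## Working session

There is one attempt and no reset: what is moved stays moved. The work goes in short steps, Python scripts to look and compute and a tool call to move; the robot and the scene stay as the last step left them, time stands still between calls to the robot, and variables do not carry over. Pictures are saved under pics/ and viewed, at most 14 in all, crops included, and the job is handed in when it is done.

Besides the shell and the picture viewer there is one more tool, called after ">>>" as name(argument=value, ...) on one line, values as JSON. drive_tool: Moves the arm, as the interface text tells. Its arguments: {"type":"object","properties":{"increments":{"type":"string"}},"required":["increments"]}

```bash
ls && mkdir -p pics
cat > h.py <<'E'
import numpy as np, cv2
from plant import arm
def cam(n):
    im,d=arm.camera(n); c=arm.calibration(n)
    h,w=im.shape[:2]; f=h/2/np.tan(np.radians(c["fov_y"])/2)
    K=np.array([[f,0,c["cx"]],[0,f,c["cy"]],[0,0,1.]])
    return im,d,K,np.array(c["dist_coeffs"],float),np.array(c["pose"])
def ray(uv,K,D,P):
    p=cv2.undistortPoints(np.array(uv,float).reshape(-1,1,2),K,D).reshape(-1,2)
    r=np.c_[p[:,0],-p[:,1],-np.ones(len(p))]@P[:3,:3].T
    return P[:3,3],r
def onplane(uv,z,K,D,P):
    o,r=ray(uv,K,D,P); return o+r*((z-o[2])/r[:,2])[:,None]
def cloud(d,K,D,P):
    h,w=d.shape; v,u=np.mgrid[:h,:w]
    o,r=ray(np.c_[u.ravel(),v.ravel()],K,D,P)
    return (o+r*d.reshape(-1,1)).reshape(h,w,3)
E
python3 - <<'E'
from h import *
for n in("top","side"):
    im,d,K,D,P=cam(n); np.savez(n+"0.npz",im=im,d=d,K=K,D=D,P=P)
    cv2.imwrite(f"pics/{n}0.png",im[:,:,::-1]); print(n,K[0,0],D,P.round(3).tolist(),(d==0).mean())
s=arm.get_state(); print(s)
E
```

```text
pics
top 469.72231101229266 [-0.05694071  0.          0.          0.          0.        ] [[-0.014, 0.977, -0.213, 0.263], [-1.0, -0.014, 0.003, -0.001], [0.0, 0.213, 0.977, 1.297], [0.0, 0.0, 0.0, 1.0]] 0.004022108843537415
side 423.7309646149027 [-0.04535735  0.          0.          0.          0.        ] [[-0.929, 0.245, -0.277, 0.194], [-0.369, -0.626, 0.687, 0.787], [-0.005, 0.741, 0.672, 0.851], [0.0, 0.0, 0.0, 1.0]] 0.0038818027210884352
{'t': 0.1, 'qpos': array([-8.48371340e-01,  3.85499139e-01,  6.79879474e-03, -4.36427860e-04,
       -1.19402823e+00, -2.58589991e-01]), 'qvel': array([-0.00047421, -0.00173056,  0.00160544,  0.0035154 ,  0.00156793,
       -0.00019277]), 'joint_torque': array([-9.02272968e-04, -3.91689813e+01,  1.87936646e+01,  4.23192099e+00,
        1.34773643e-02, -7.23399307e-05]), 'eef_pos': array([ 0.27938752, -0.55848477,  0.22157124]), 'eef_rot': array([ 7.21703239e-01, -3.05700334e+00, -2.97695872e-03]), 'force': array([-0.16584463,  0.39018396, -1.07155234]), 'moment': array([-0.00736278, -0.05235291, -0.05998638]), 'grip_force': 0.0, 'width': 0.08708211435104324}
```

View pics/top0.png

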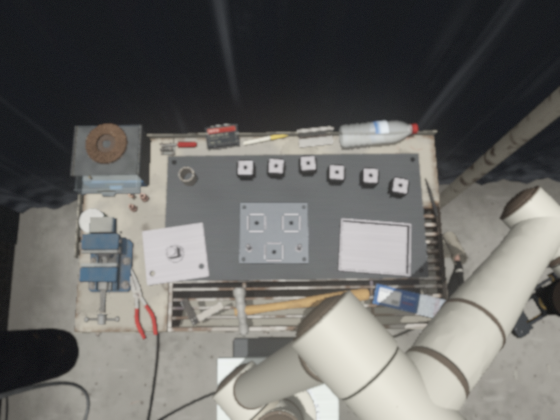

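View pics/side0.png

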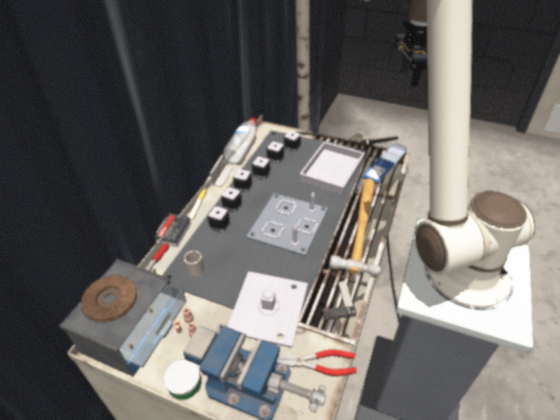

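```bash
cat >> h.py <<'E'
def blobs(n="top",zh=0.05,lo=110,save=None):
    """bright top faces: masks by height & brightness; returns list of centre (on plane zh), angle, size mm"""
    im,d,K,D,P=cam(n); X=cloud(d,K,D,P); out=[]
    g=im.min(2)
    m=((X[...,2]>zh-0.012)&(X[...,2]<zh+0.012)&(X[...,0]>.3)&(X[...,0]<.8)&(abs(X[...,1])<.45)).astype(np.uint8)
    m1=m&(g>lo)
    m1=cv2.morphologyEx(m1,cv2.MORPH_CLOSE,np.ones((5,5)))
    for c in cv2.findContours(m1,0,2)[0]:
        if cv2.contourArea(c)<60: continue
        q=onplane(c.reshape(-1,2),zh,K,D,P)[:,:2]
        (cx,cy),(w,h),a=cv2.minAreaRect((q*1000).astype(np.float32))
        a=(a+45)%90-45
        u,v=c.reshape(-1,2).mean(0); zz=X[...,2][int(v)-3:int(v)+4,int(u)-3:int(u)+4]
        out.append((cx/1000,cy/1000,a,w,h,np.median(zz)*1000,u,v))
    if save: cv2.imwrite(save,im[:,:,::-1])
    return sorted(out,key=lambda o:o[1])
E
python3 - <<'E'
from h import *
np.set_printoptions(precision=4,suppress=True)
for n in("top","side"):
    print(n)
    for o in blobs(n): print(np.round(o,3))
z=np.load("top0.npz"); K,D,P,im,d=[z[k] for k in("K","D","P","im","d")]
X=cloud(d,K,D,P)
print("table z",X[200,200],X[215,400],"base",X[233,274],"pan",X[246,375],"plate",X[240,160],"spig",X[252,173])
for n in ("top","side"):
    z=np.load(n+"0.npz"); im=z["im"][:,:,::-1]
    r=(slice(190,300),slice(135,420)) if n=="top" else (slice(130,350),slice(180,380))
    cv2.imwrite(f"pics/{n}c.png",cv2.resize(im[r],None,fx=2.7,fy=2.7,interpolation=2))
E
```

```text
top
[  0.605  -0.349 -12.157  42.995  43.233  57.157 400.409 184.818]
[  0.761  -0.291   6.067  62.574 206.536  62.882 378.92  131.12 ]
[  0.435  -0.269  -5.396 192.557 142.045   9.814 367.1   245.45 ]
[  0.635  -0.269  -0.715  42.954  40.422  57.211 372.273 173.818]
[  0.646  -0.175  -2.248  41.734  43.404  56.549 336.    171.571]
[  0.673  -0.096  -0.743  44.54   43.756  57.267 308.167 162.944]
[  0.665  -0.007  -0.804  44.543  43.61   57.521 278.5   165.056]
[  0.662   0.079  -0.838  44.609  40.653  56.614 247.167 165.833]
[  0.645   0.241  -0.887  41.781  40.441  15.003 186.826 173.435]
[  0.429   0.273   1.895  29.739  29.551  60.163 173.769 251.769]
[  0.626   0.417  -0.92   67.937  37.454  63.272 124.129 181.065]
side
[  0.606  -0.348 -14.289  40.754  42.311  54.619 292.143 135.905]
[  0.761  -0.281   6.481  65.643 218.016  60.718 241.    137.709]
[  0.637  -0.269  -2.333  46.41   44.748  57.029 274.909 146.955]
[  0.647  -0.176  -7.43   46.073  43.751  57.009 260.4   161.95 ]
[  0.675  -0.094   3.     44.769  53.077  57.314 240.053 174.263]
[  0.668  -0.006  -4.73   45.081  44.064  56.907 231.    193.   ]
[  0.665   0.078  -1.261  44.234  44.134  56.525 216.714 212.   ]
[  0.646   0.244   2.422  43.362  52.136  29.189 192.417 260.125]
[  0.431   0.28    7.956  30.564  38.468  59.565 267.273 296.682]
[  0.644   0.403  -0.462  83.073  40.469  62.367 157.492 310.689]
table z [0.5802 0.2089 0.0076] [ 0.5286 -0.3541  0.0089] base [0.4817 0.0009 0.0137] pan [ 0.4423 -0.2787  0.0069] plate [0.4667 0.3174 0.0114] spig [0.4262 0.2692 0.061 ]
```

View pics/topc.png

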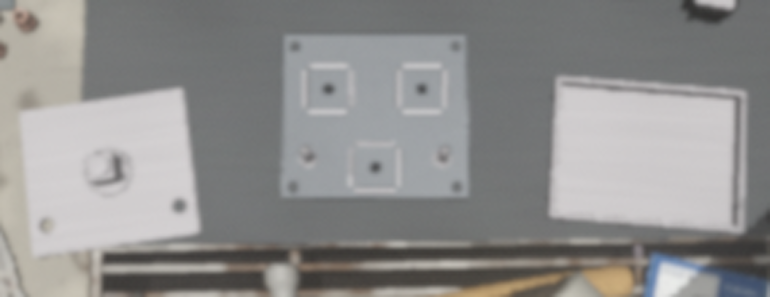

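View pics/sidec.png

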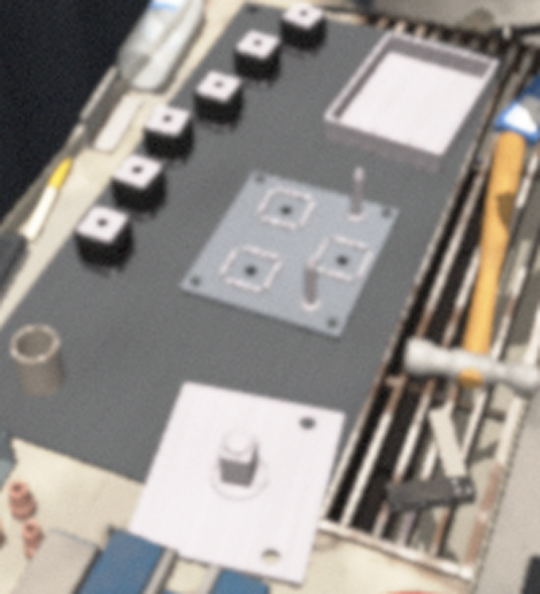

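The top crop shows the base with seats at about (328,89), (422,89) and (375,167), with pins at (307,155) and (443,155). The plate at left has its holes at (46,225) and (180,205), so it is turned about +8°, and the pan is at right. Six mounts stand in a row, and the pipe offcut is at top-picture (187,176).

Run:
```python
from h import *
np.set_printoptions(precision=4,suppress=True)
for n in("top","side"):
    z=np.load(n+"0.npz"); K,D,P,im,d=[z[k] for k in("K","D","P","im","d")]
    g=im.min(2).astype(np.float32); 
    h,w=g.shape
    # ortho-rectified resampling at plane z: 1 mm/px
    def ortho(x0,x1,y0,y1,zz):
        xs=np.arange(x0,x1,.001); ys=np.arange(y0,y1,.001); XX,YY=np.meshgrid(xs,ys,indexing="ij")
        W=np.c_[XX.ravel(),YY.ravel(),np.full(XX.size,zz)]; Rc=P[:3,:3].T; t=-Rc@P[:3,3]; F=np.diag([1,-1,-1.])
        uv=cv2.projectPoints(W,cv2.Rodrigues(F@Rc)[0],F@t,K,D)[0].reshape(XX.shape+(2,)).astype(np.float32)
        return cv2.remap(g,uv[...,0],uv[...,1],1)
    def spots(x,y,zz,r=.02):
        o=ortho(x-r,x+r,y-r,y+r,zz); wgt=np.clip(np.median(o)-15-o,0,None)
        i,j=np.mgrid[:o.shape[0],:o.shape[1]]
        return (x-r+(wgt*i).sum()/wgt.sum()*.001, y-r+(wgt*j).sum()/wgt.sum()*.001)
    for nm,x,y,r in(("s1",.428,0,.012),("s2",.51,.05,.012),("s3",.51,-.05,.012)):
        for _ in range(3): x,y=spots(x,y,.008,r)
        print(n,nm,round(x,4),round(y,4))
    # plate & pan outlines
    for nm,x,y,zz,box in(("plate",0,0,.005,(.3,.55,.15,.41)),("pan",0,0,.03,(.33,.54,-.4,-.15)),("base",0,0,.008,(.36,.6,-.12,.12))):
        o=ortho(*box,zz); lo=175 if nm!="base" else 125
        m=(cv2.GaussianBlur(o,(0,0),1)>lo).astype(np.uint8)
        m=cv2.morphologyEx(m,cv2.MORPH_OPEN,np.ones((9,9))) 
        c=max(cv2.findContours(m,0,2)[0],key=cv2.contourArea); R=cv2.minAreaRect(c)
        print(n,nm,box[0]+R[0][1]*.001,box[2]+R[0][0]*.001,R[1],R[2], "med",np.median(o))
```

```text
top s1 0.4309 0.0027
top s2 0.5131 0.0502
top s3 0.5118 -0.0463
top plate 0.4305065460205078 0.27870089721679686 (155.1602020263672, 174.6543426513672) 82.40535736083984 med 168.37402
top pan 0.4338308792114258 -0.26735874938964843 (179.80531311035156, 132.15966796875) 5.492324352264404 med 153.87402
top base 0.48507215881347654 0.0018217697143554784 (195.88931274414062, 171.95480346679688) 1.1573330163955688 med 146.8247
side s1 0.4335 -0.0014
side s2 0.5155 0.0463
side s3 0.5144 -0.0507
side plate 0.4307717590332031 0.29223190307617186 (258.8390197753906, 216.39739990234375) 84.74620056152344 med 187.91602
side pan 0.43417742919921876 -0.2582119140625 (159.21165466308594, 128.49655151367188) 5.06361722946167 med 147.07227
side base 0.4878423614501953 -0.005169868469238281 (205.07518005371094, 176.31629943847656) 1.0416265726089478 med 157.75
```

>>> drive_tool(increments="0 0 0 -0.11 0.1; 0 0 0 -0.11 0.2; 0 0 0 -0.11 0.24; 0 0 0 -0.11 0.24; 0 0 0 -0.11 0.24")

```text
t: 0.7
eef_pos: [0.2795, -0.5588, 0.2222]
eef_rot: [-1.531, 2.743, 0.001]
force: [0.6, -0.5, 0.0]
width: 0.067
grip_force: 0.0
```

>>> drive_tool(increments="0 0 0 -0.11 0.24; 0 0 0 -0.11 0.24; 0 0 0 -0.11 0.24; 0 0 0 -0.11 0.24; 0 0 0 -0.117 0.24")

```text
t: 1.2
eef_pos: [0.2796, -0.5588, 0.2222]
eef_rot: [-2.227, 2.216, 0.001]
force: [-0.3, -0.1, -0.2]
width: 0.0662
grip_force: 0.0
```

>>> drive_tool(increments="-0.026 -0.041 0 0 0.24; -0.026 -0.041 0 0 0.24; -0.026 -0.041 0 0 0.24; -0.026 -0.041 0 0 0.24; -0.026 -0.041 0 0 0.24")

```text
t: 1.7
eef_pos: [0.4859, -0.4276, 0.2225]
eef_rot: [2.221, -2.222, -0.0]
force: [0.9, -0.3, 0.0]
width: 0.0663
grip_force: 0.0
```

>>> drive_tool(increments="-0.026 -0.041 0 0 0.24; -0.026 -0.041 0 0 0.24; -0.026 -0.041 0 0 0.24; 0 0 0.04 0.11 0.24; 0 0 0.04 0.11 0.24")

```text
t: 2.2
eef_pos: [0.6098, -0.3495, 0.1422]
eef_rot: [-1.961, 2.452, -0.004]
force: [-0.6, -0.5, -1.0]
width: 0.066
grip_force: 0.0
```

Run:
```python
from h import *
print(arm.get_state()["eef_pos"],arm.get_state()["eef_rot"])
for n in("top","side"):
    im,d,K,D,P=cam(n); cv2.imwrite(f"pics/{n}1.png",im[:,:,::-1])
a=[cv2.imread(f"pics/{n}1.png") for n in("top","side")]
cv2.imwrite("pics/c1.png",np.hstack([cv2.resize(a[0][100:260,250:450],None,fx=2,fy=2),cv2.resize(a[1][60:220,190:390],None,fx=2,fy=2)]))
```

```text
[ 0.60981226 -0.3495245   0.14222936] [-1.9608147   2.45212156 -0.00382419]
```

View pics/c1.png

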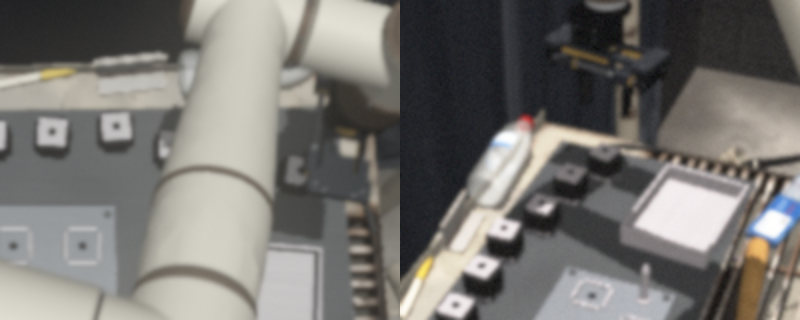

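>>> drive_tool(increments="0 0.004 0.044 0 0.24; 0 0 0.044 0 0.24; 0 0 0.035 0 0.24; 0 0 0.009 0 0.24; 0 0 0 0 0.4")

```text
t: 2.8
eef_pos: [0.6038, -0.3506, 0.0107]
eef_rot: [1.965, -2.45, -0.001]
force: [0.1, -0.0, 0.6]
width: 0.0631
grip_force: 0.0
```

>>> drive_tool(increments="0 0 0 0 0.6; 0 0 0 0 0.6; 0 0 0 0 0.6; 0 0 0 0 0.6; 0 0 0 0 0.6")

```text
t: 3.3
eef_pos: [0.604, -0.3506, 0.0136]
eef_rot: [-1.965, 2.451, -0.003]
force: [-3.4, 0.4, 7.5]
width: 0.0383
grip_force: 30.0
```

>>> drive_tool(increments="0 0 -0.03 0 0.6; 0 0 -0.03 -0.102 0.6; 0 0 -0.03 -0.102 0.6; -0.043 0.013 0 0 0.6; -0.043 0.013 0 0 0.6")

```text
t: 3.8
eef_pos: [0.5796, -0.2635, 0.1019]
eef_rot: [-2.199, 2.24, -0.005]
force: [0.1, 1.3, -2.3]
width: 0.038
grip_force: 30.0
```

>>> drive_tool(increments="-0.043 0.013 0 0 0.6; -0.043 0.013 0 0 0.6; -0.043 0.013 0 0 0.6; -0.043 0.013 0 0 0.6; -0.043 0.013 0 0 0.6")

```text
t: 4.3
eef_pos: [0.5171, -0.0459, 0.1012]
eef_rot: [-2.202, 2.238, -0.001]
force: [0.2, 1.4, -1.3]
width: 0.0383
grip_force: 30.0
```

Run:
```python
from h import *
s=arm.get_state();print(s["eef_pos"],s["eef_rot"],s["width"],s["grip_force"],s["force"])
for n in("top","side"):
    im,d,K,D,P=cam(n); cv2.imwrite(f"pics/{n}1.png",im[:,:,::-1])
a=[cv2.imread(f"pics/{n}1.png") for n in("top","side")]
cv2.imwrite("pics/c2.png",np.hstack([cv2.resize(a[0][140:300,200:400],None,fx=2,fy=2),cv2.resize(a[1][80:280,190:390],None,fx=2,fy=2)[:320]]))
```

```text
[ 0.5171381  -0.04588248  0.10115335] [-2.20210261e+00  2.23797109e+00 -1.36095795e-03] 0.03834280986688279 29.997383844747674 [ 0.23663464  1.38610201 -1.33019025]
```

View pics/c2.png

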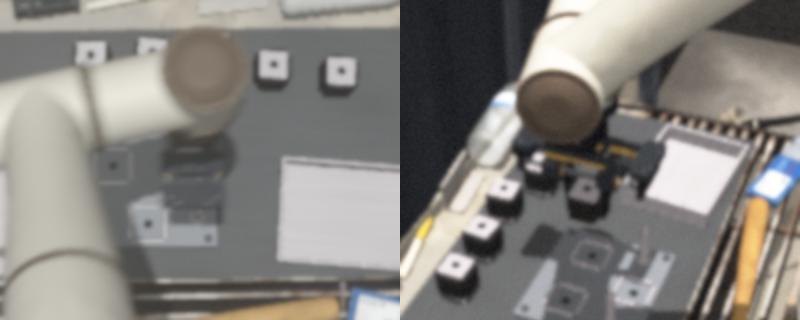

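Run:
```python
from h import *
im,d,K,D,P=cam("side"); s=arm.get_state(); zt=s["eef_pos"][2]
g=im.min(2)
print(g[164:186,270:298])
for (u,v) in [(282,175),(285,175)]: print(onplane([(u,v)],zt+.0375,K,D,P))
Rc=P[:3,:3].T; t=-Rc@P[:3,3]; F=np.diag([1,-1,-1.])
p=s["eef_pos"]+[0,0,.0375]
print(cv2.projectPoints(p.reshape(1,3),cv2.Rodrigues(F@Rc)[0],F@t,K,D)[0])
```

```text
[[ 54  66  72  74  69  70  64  75  85  93  98 104 106 108 111 111 110 106
   95  72  60  50  41  39  39  38  39  44]
 [ 51  59  63  67  69  69  72  74  82  84  88  93  99  99 101 100 105 103
   90  70  49  42  36  40  37  35  38  44]
 [ 42  48  48  51  52  58  62  70  71  76  79  79  82  85  88  93  94  86
   70  54  35  39  38  31  33  35  40  44]
 [ 38  39  36  34  35  39  48  55  66  81  89  83  86  84  84  83  83  71
   57  43  39  39  37  39  36  32  42  55]
 [ 38  30  27  17  19  26  32  44  69  91 104 104 100  90  88  87  77  68
   53  40  40  37  39  39  33  37  47  61]
 [ 47  39  27  21  26  31  37  53  80 106 117 116 113 113 107 104  91  74
   55  42  40  30  38  41  34  41  48  61]
 [ 66  55  36  28  30  27  43  65  99 116 123 126 121 117 118 118 106  84
   63  43  36  37  38  34  37  39  47  61]
 [ 82  69  44  18  23  40  58  89 109 119 124 120 116 114 117 116 111  93
   62  44  39  36  34  37  38  34  49  56]
 [ 86  78  54  30  31  53  73 103 119 124 118 108  98  89  93 106 109  96
   71  53  41  39  39  40  35  40  43  51]
 [ 88  86  60  35  42  66  96 116 120 120 117 1
[... 886 characters left out ...]
5]
 [115 112 100  72  45  29  30  31  35  31  35  38  41  41  55  59  60  52
   46  33  25  25  16  27  58  90 106 113]
 [112 111 100  77  44  32  22  33  25  29  27  27  29  33  33  32  33  36
   34  29  29  27  21  24  52  86 105 112]
 [116 114 107  85  59  35  24  27  26  28  21  29  27  25  26  27  31  23
   28  22  26  28  24  28  54  90 107 110]
 [115 115 110  93  63  40  32  26  29  24  28  30  22  27  27  23  23  27
   28  29  28  15  22  40  64  92 107 113]
 [119 115 113  97  70  49  27  22  25  24  31  27  28  29  26  19  33  23
   20  18  27  21  30  55  81  99 111 115]]
[[ 0.51903469 -0.03536565  0.13889316]]
[[ 0.51155964 -0.03828004  0.13889316]]
[[[283.92776993 173.00437757]]]
```

>>> drive_tool(increments="0.0046 0.0054 0 0 0.6; 0 0 0.035 0 0.6; 0 0 0.03 0 0.6; 0 0 0.005 0 0.6; 0 0 0 0 0.6")

```text
t: 4.95
eef_pos: [0.5117, -0.0535, 0.03]
eef_rot: [2.2, -2.24, -0.001]
force: [0.4, 0.3, -1.9]
width: 0.0379
grip_force: 30.0
```

>>> drive_tool(increments="0 0 0.003 0 0.6; 0 0 0.003 0 0.6; 0 0 0 0 0.6; 0 0 0 0 0.6; 0 0 0 0 0.6")

```text
t: 5.45
eef_pos: [0.5123, -0.0521, 0.025]
eef_rot: [-2.203, 2.238, -0.001]
force: [-0.6, -0.7, -1.8]
width: 0.0384
grip_force: 30.0
```

>>> drive_tool(increments="0 0 0.002 0 0.6; 0 0 0.002 0 0.6; 0 0 0 0 0.6; 0 0 0 0 0.6; 0 0 0 0 0.6")

```text
t: 5.95
eef_pos: [0.5123, -0.0521, 0.0216]
eef_rot: [-2.204, 2.238, -0.001]
force: [-2.8, 1.6, 6.4]
width: 0.0381
grip_force: 30.0
```

Run:
```python
from h import *
s=arm.get_state();print(s["eef_pos"],s["eef_rot"],s["width"],s["force"],s["moment"])
im,d,K,D,P=cam("side"); cv2.imwrite(f"pics/c3.png",cv2.resize(im[120:270,220:370,::-1],None,fx=3,fy=3))
```

```text
[ 0.51229209 -0.05205706  0.02157569] [-2.20406924e+00  2.23821196e+00 -8.00496265e-04] 0.038057032493023786 [-2.75330859  1.63806119  6.39638363] [ 0.30772476  0.74501155 -0.02286288]
```

View pics/c3.png

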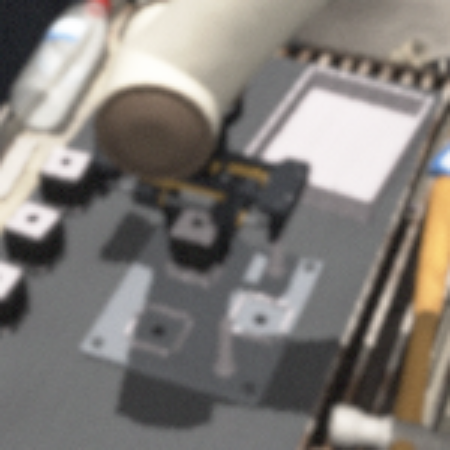

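>>> drive_tool(increments="0 0 0 0 0.4; 0 0 0 0 0.24; 0 0 0 0 0.24; 0 0 0 0 0.24; 0 0 -0.01 0 0.24")

```text
t: 6.5
eef_pos: [0.5109, -0.0524, 0.0295]
eef_rot: [2.201, -2.238, -0.003]
force: [0.0, -0.4, -0.5]
width: 0.0643
grip_force: 0.0
```

>>> drive_tool(increments="0 0 -0.03 0 0.24; 0 0 -0.04 0 0.24; -0.01 -0.04 0 0 0.24; -0.01 -0.04 0 0 0.24; -0.01 -0.03 0 0 0.24")

```text
t: 7.0
eef_pos: [0.6249, -0.0237, 0.1021]
eef_rot: [-2.202, 2.238, -0.003]
force: [-0.3, 0.1, -0.6]
width: 0.0659
grip_force: 0.0
```

Run:
```python
from h import *
s=arm.get_state();print(s["eef_pos"],s["eef_rot"])
for n in("top","side"):
    print(n)
    for o in blobs(n,save=f"pics/{n}2.png"): print(np.round(o,3))
a=[cv2.imread(f"pics/{n}2.png") for n in("top","side")]
cv2.imwrite("pics/c4.png",np.hstack([cv2.resize(a[0][150:280,230:330],None,fx=3,fy=3),cv2.resize(a[1][150:280,210:340],None,fx=3,fy=3)]))
```

```text
[ 0.62491017 -0.02365049  0.10209687] [-2.20194546  2.23752272 -0.00296165]
top
[ 7.62000e-01 -2.92000e-01  5.24600e+00  6.18430e+01  2.04002e+02
  6.30650e+01  3.75094e+02  1.32340e+02]
[ 4.35000e-01 -2.69000e-01 -5.51900e+00  1.92476e+02  1.42002e+02
  8.88900e+00  3.73420e+02  2.46398e+02]
[ 6.35000e-01 -2.69000e-01 -7.15000e-01  4.29530e+01  4.04220e+01
  5.68670e+01  3.72583e+02  1.74250e+02]
[ 6.46000e-01 -1.75000e-01 -2.65600e+00  4.17450e+01  4.32170e+01
  5.65750e+01  3.36400e+02  1.71733e+02]
[ 6.74000e-01 -9.80000e-02 -7.58000e-01  4.17400e+01  4.08630e+01
  5.66960e+01  3.08625e+02  1.62188e+02]
[ 5.15000e-01 -4.80000e-02 -8.10000e-01  4.87030e+01  4.14380e+01
  6.47010e+01  2.93364e+02  2.18182e+02]
[ 6.6200e-01  7.9000e-02 -8.4000e-01  4.4364e+01  4.0649e+01  5.6624e+01
  2.4515e+02  1.6605e+02]
[  0.429   0.273   1.893  29.739  29.538  61.614 173.357 251.643]
[  0.626   0.418  -0.977  72.37   37.423  63.355 122.121 181.333]
side
[ 6.75000e-01 -9.40000e-02  3.00000e+00  4.47690e+01  5.30770e+01
  5.66900e+01  2.40826e+02  1.74913e+02]
[ 6.7000e-01 -7.0000e-03 -7.6630e+00  4.2897e+01  3.7741e+01  5.7056e+01
  2.2840e+02  1.9240e+02]
[ 6.67000e-01  7.80000e-02 -1.74000e+00  4.42570e+01  4.09490e+01
  5.67440e+01  2.16483e+02  2.12172e+02]
[6.4300e-01 2.4500e-01 3.1008e+01 3.9265e+01 5.7206e+01 3.1687e+01
 1.9190e+02 2.5905e+02]
[4.31000e-01 2.81000e-01 6.56600e+00 3.07660e+01 3.95050e+01 6.00940e+01
 2.67000e+02 2.96957e+02]
[  0.644   0.401  -2.714  82.142  39.894  63.25  158.556 308.524]
```

View pics/c4.png

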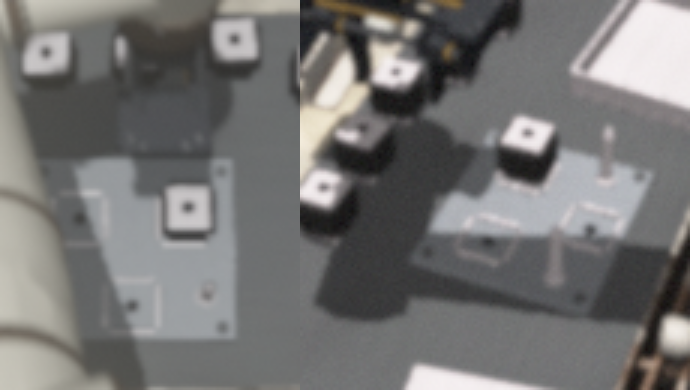

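The mount stands upright in seat_3: its head is at (187,207) in the left crop, and it measures 58 mm high. Next is the mount at (0.666, -0.007).

>>> drive_tool(increments="-0.017 -0.041 0 0 0.24; 0 0 0 0 0.24; 0 0 0.045 0 0.24; 0 0 0.035 0 0.24; 0 0 0.012 0 0.24")

```text
t: 7.6
eef_pos: [0.6598, -0.0083, 0.0063]
eef_rot: [2.198, -2.234, -0.008]
force: [-24.0, 7.1, 51.3]
width: 0.066
grip_force: 25.6
```

>>> drive_tool(increments="0 0 0 0 0.4; 0 0 0 0 0.6; 0 0 0 0 0.6; 0 0 0 0 0.6; 0 0 0 0 0.6")

```text
t: 8.1
eef_pos: [0.6642, -0.0076, 0.0097]
eef_rot: [-2.203, 2.238, -0.001]
force: [-1.4, -0.2, 5.3]
width: 0.0503
grip_force: 29.3
```

>>> drive_tool(increments="0 0 -0.02 0 0.6; 0 0 -0.03 0 0.6; 0 0 -0.04 0 0.6; 0.035 0.026 0 0 0.6; 0.035 0.026 0 0 0.6")

```text
t: 8.6
eef_pos: [0.6108, -0.0765, 0.0993]
eef_rot: [-2.204, 2.236, -0.002]
force: [-1.3, -0.5, -2.9]
width: 0.0502
grip_force: 29.3
```

>>> drive_tool(increments="0.036 0.026 0 0 0.6; 0.036 0.026 0 0 0.6; 0.036 0.026 0 0 0.6; 0.036 0.026 0 0 0.6; 0.035 0.026 0 0 0.6")

```text
t: 9.1
eef_pos: [0.4761, -0.2547, 0.0981]
eef_rot: [2.203, -2.239, -0.001]
force: [0.5, -0.7, -1.6]
width: 0.0502
grip_force: 29.3
```

>>> drive_tool(increments="0.035 0.026 0 0 0.6; 0.035 0.026 0 0.05 0.6; 0 0 0 0.03 0.6; 0 0 0 0 0.6; 0 0 0.03 0 0.6")

```text
t: 9.6
eef_pos: [0.4285, -0.3241, 0.0717]
eef_rot: [-2.112, 2.32, -0.015]
force: [1.5, -0.3, -3.5]
width: 0.0508
grip_force: 29.3
```

Run:
```python
from h import *
s=arm.get_state();print(s["eef_pos"],s["eef_rot"],s["width"],s["force"])
im,d,K,D,P=cam("side"); a=cv2.resize(im[60:220,240:400,::-1],None,fx=2.3,fy=2.3)
im,d,K,D,P=cam("top"); b=cv2.resize(im[130:290,280:440,::-1],None,fx=2.3,fy=2.3)
cv2.imwrite("pics/c5.png",np.hstack([b,a]))
```

```text
[ 0.42852146 -0.32408779  0.0717405 ] [-2.11213211  2.32020211 -0.01519564] 0.05076713778031287 [ 1.46908687 -0.31617614 -3.45199006]
```

View pics/c5.png

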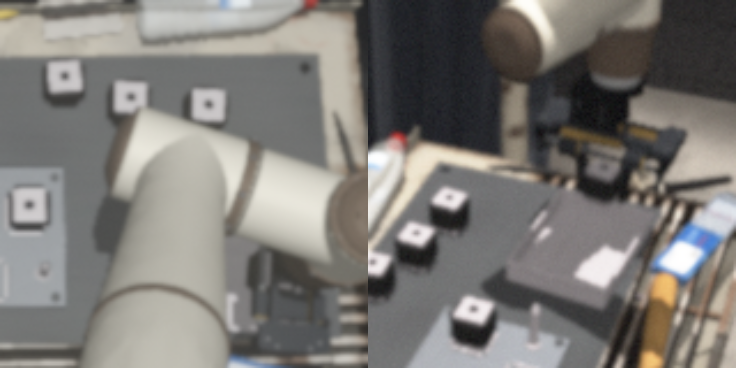

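>>> drive_tool(increments="0 0 0.025 0 0.6; 0 0 0.02 0 0.6; 0 0 0.006 0 0.6; 0 0 0 0 0.6; 0 0 0.002 0 0.6")

```text
t: 10.2
eef_pos: [0.4261, -0.323, 0.0167]
eef_rot: [-2.114, 2.323, -0.004]
force: [0.8, 0.7, -2.1]
width: 0.0506
grip_force: 29.3
```

>>> drive_tool(increments="0 0 0 0 0.3; 0 0 0 0 0.2; 0 0 0 0 0.2; 0 0 0 0 0.2; 0 0 -0.02 0 0.2")

```text
t: 10.7
eef_pos: [0.4229, -0.3221, 0.0339]
eef_rot: [2.11, -2.325, -0.008]
force: [0.3, 0.0, -0.3]
width: 0.0693
grip_force: 0.0
```

>>> drive_tool(increments="0 0 -0.03 0 0.2; 0 0 -0.04 0 0.2; 0 0 0 -0.04 0.2; 0 0 0 -0.04 0.2; 0 0 0 0 0.2")

```text
t: 11.2
eef_pos: [0.4247, -0.3229, 0.1061]
eef_rot: [-2.203, 2.239, -0.002]
force: [-0.4, -0.2, -0.4]
width: 0.0696
grip_force: 0.0
```

Run:
```python
from h import *
s=arm.get_state();print(s["eef_pos"],s["eef_rot"])
for n in("top","side"):
    print(n)
    for o in blobs(n,save=f"pics/{n}2.png"): 
        if o[3]<50: print(np.round(o,3).tolist())
```

```text
[ 0.4247456  -0.32288444  0.10614538] [-2.20295281e+00  2.23901306e+00 -1.55408525e-03]
top
[0.427, -0.323, -3.921, 32.419, 36.981, 60.682, 395.238, 249.286]
[0.642, -0.271, -20.024, 48.741, 33.294, 57.074, 369.174, 173.739]
[0.647, -0.175, -2.248, 41.734, 40.969, 56.395, 336.533, 169.267]
[0.769, -0.12, 5.699, 9.306, 100.478, 33.668, 315.5, 129.833]
[0.673, -0.096, -0.743, 44.54, 43.756, 57.101, 308.167, 162.944]
[0.515, -0.048, -0.81, 48.952, 41.438, 64.004, 292.2, 217.6]
[0.662, 0.079, -0.838, 44.642, 40.653, 56.656, 247.167, 166.0]
[0.645, 0.241, -0.887, 41.781, 40.441, 18.0, 186.826, 173.435]
[0.429, 0.273, 1.895, 29.739, 29.538, 60.912, 173.5, 251.667]
side
[0.437, -0.33, -9.551, 36.953, 51.655, 57.886, 340.4, 148.7]
[0.637, -0.269, -2.333, 46.41, 44.748, 57.511, 274.909, 146.955]
[0.647, -0.176, -7.43, 46.073, 43.751, 57.251, 260.5, 161.95]
[0.675, -0.092, 3.0, 44.769, 57.385, 56.821, 239.75, 174.55]
[0.665, 0.078, -1.261, 44.234, 44.207, 56.811, 216.407, 212.0]
[0.431, 0.28, 6.96, 30.706, 38.169, 59.646, 267.364, 296.682]
[0.644, 0.401, 0.367, 40.674, 83.279, 62.636, 156.391, 310.478]
```

>>> drive_tool(increments="-0.011 -0.042 0 0 0.15; -0.011 -0.042 0 0 0.15; -0.011 -0.042 0 0 0.15; -0.011 -0.042 0 0 0.15; -0.010 -0.042 0 0 0.15")

```text
t: 11.8
eef_pos: [0.6369, -0.2716, 0.105]
eef_rot: [2.202, -2.239, -0.001]
force: [0.2, -0.2, -0.3]
width: 0.0738
grip_force: 0.0
```

>>> drive_tool(increments="0 0 0 0 0.15; 0 0 0 0 0.15; 0 0 0.03 0 0.15; 0 0 0.01 0 0.15; 0 0 0 0 0.15")

```text
t: 12.3
eef_pos: [0.6329, -0.2722, 0.0634]
eef_rot: [2.2, -2.238, -0.008]
force: [0.2, -0.0, 0.3]
width: 0.0739
grip_force: 0.0
```

>>> drive_tool(increments="-0.003 -0.002 0.02 0 0.15; 0 0 0.02 0 0.15; 0 0 0.012 0 0.15; 0 0 0 0 0.25; 0 0 0 0 0.45")

```text
t: 12.8
eef_pos: [0.638, -0.2697, 0.0145]
eef_rot: [-2.204, 2.239, -0.002]
force: [-0.3, 0.3, 0.2]
width: 0.0645
grip_force: 0.0
```

>>> drive_tool(increments="0 0 0 0 0.6; 0 0 0 0 0.6; 0 0 0 0 0.6; 0 0 0 0 0.6; 0 0 0 0 0.6")

```text
t: 13.3
eef_pos: [0.6373, -0.2696, 0.0147]
eef_rot: [2.203, -2.239, 0.0]
force: [-3.6, -1.7, 6.8]
width: 0.05
grip_force: 29.9
```

>>> drive_tool(increments="0 0 -0.02 0 0.6; 0 0 -0.03 0 0.6; 0 0 -0.03 0 0.6; 0 0.041 0 0.04 0.6; 0 0.041 0 0.04 0.6")

```text
t: 13.8
eef_pos: [0.5563, -0.2659, 0.0938]
eef_rot: [-2.109, 2.325, -0.004]
force: [-0.7, 0.4, -2.6]
width: 0.0498
grip_force: 29.9
```

>>> drive_tool(increments="0 0.041 0 0 0.6; 0 0.041 0 0 0.6; 0 0.041 0 0 0.6; 0 0 0 0 0.6; 0 0 0 0 0.6")

```text
t: 14.3
eef_pos: [0.4333, -0.2544, 0.0939]
eef_rot: [-2.111, 2.325, -0.002]
force: [1.5, 0.2, -1.0]
width: 0.0497
grip_force: 29.9
```

>>> drive_tool(increments="0.0135 0 0 0 0.6; 0 0 0.03 0 0.6; 0 0 0.03 0 0.6; 0 0 0.012 0 0.6; 0 0 0 0 0.6")

```text
t: 14.8
eef_pos: [0.4321, -0.2683, 0.0199]
eef_rot: [2.111, -2.324, -0.003]
force: [0.2, -0.1, -2.5]
width: 0.0495
grip_force: 29.9
```

>>> drive_tool(increments="0 0 0.002 0 0.3; 0 0 0 0 0.2; 0 0 0 0 0.2; 0 0 0 0 0.2; 0 0 -0.02 0 0.2")

```text
t: 15.3
eef_pos: [0.4303, -0.2673, 0.0384]
eef_rot: [2.11, -2.325, -0.006]
force: [0.7, -0.0, -0.6]
width: 0.0685
grip_force: 0.0
```

>>> drive_tool(increments="0 0 -0.03 0 0.2; 0 0 -0.03 0 0.2; 0 0 0 -0.04 0.15; 0 0 0 -0.04 0.15; 0 0 0 0 0.15")

```text
t: 15.8
eef_pos: [0.4321, -0.2679, 0.1005]
eef_rot: [-2.203, 2.238, -0.002]
force: [-0.7, -0.1, -0.5]
width: 0.0739
grip_force: 0.0
```

```bash
cat > look.py <<'E'
from h import *
s=arm.get_state();print(s["eef_pos"],s["eef_rot"])
for n in("top","side"):
    print(n)
    for o in blobs(n,save=f"pics/{n}2.png"): 
        if o[3]<55: print(np.round(o,3).tolist())
E
python3 look.py
```

```text
[ 0.43214782 -0.2679139   0.10045612] [-2.20286642  2.23848683 -0.00236833]
top
[0.435, -0.262, -0.924, 29.555, 35.116, 59.512, 371.5, 248.167]
[0.646, -0.175, -2.248, 41.734, 43.624, 56.89, 335.857, 171.571]
[0.673, -0.096, -0.743, 44.54, 43.757, 56.956, 308.278, 162.944]
[0.515, -0.048, -0.81, 48.734, 41.438, 64.645, 293.8, 217.733]
[0.662, 0.079, -0.838, 44.642, 40.653, 56.428, 247.167, 166.0]
[0.645, 0.241, -0.887, 41.781, 40.441, 15.87, 186.826, 173.435]
[0.429, 0.273, 1.895, 29.739, 29.551, 59.936, 173.5, 251.5]
side
[0.647, -0.176, -7.43, 46.073, 43.751, 57.53, 260.5, 161.95]
[0.675, -0.092, 3.0, 44.769, 57.385, 57.026, 239.75, 174.55]
[0.665, 0.078, -1.261, 44.234, 44.207, 56.748, 216.407, 212.0]
[0.643, 0.245, 31.008, 39.265, 57.206, 31.742, 191.478, 259.957]
[0.431, 0.28, 7.956, 30.564, 38.028, 60.994, 267.05, 295.9]
[0.644, 0.402, 0.366, 41.22, 85.329, 63.087, 157.161, 309.161]
```

>>> drive_tool(increments="-0.0185 -0.043 0 0 0.15; -0.0185 -0.043 0 0 0.15; -0.0185 -0.043 0 0 0.15; -0.0185 -0.043 0 0 0.15; -0.0185 -0.043 0 0 0.15")

```text
t: 16.4
eef_pos: [0.6498, -0.178, 0.0993]
eef_rot: [2.203, -2.239, -0.001]
force: [0.6, 0.2, -0.2]
width: 0.0743
grip_force: 0.0
```

>>> drive_tool(increments="0 0 0 0 0.15; 0 0 0 0 0.15; 0 0 0.03 0 0.15; 0 0 0.005 0 0.15; 0 0 0 0 0.15")

```text
t: 16.9
eef_pos: [0.6464, -0.1795, 0.0635]
eef_rot: [2.2, -2.239, -0.004]
force: [-0.8, -0.3, -0.7]
width: 0.0741
grip_force: 0.0
```

>>> drive_tool(increments="-0.003 0 0.02 0 0.15; 0 0 0.02 0 0.15; 0 0 0.012 0 0.15; 0 0 0 0 0.25; 0 0 0 0 0.45")

```text
t: 17.4
eef_pos: [0.649, -0.1763, 0.0136]
eef_rot: [-2.203, 2.239, -0.002]
force: [0.5, 0.4, 0.8]
width: 0.0649
grip_force: 0.0
```

>>> drive_tool(increments="0 0 0 0 0.6; 0 0 0 0 0.6; 0 0 0 0 0.6; 0 0 0 0 0.6; 0 0 0 0 0.6")

```text
t: 17.9
eef_pos: [0.6477, -0.1762, 0.0138]
eef_rot: [2.203, -2.238, -0.001]
force: [-4.9, -0.6, 7.7]
width: 0.0382
grip_force: 30.0
```

>>> drive_tool(increments="0 0 -0.02 0 0.6; 0 0 -0.03 0 0.6; 0 0 -0.04 0 0.6; -0.037 0.0224 0 0 0.6; -0.037 0.0224 0 0 0.6")

```text
t: 18.4
eef_pos: [0.6057, -0.1006, 0.1035]
eef_rot: [-2.198, 2.239, -0.004]
force: [0.9, 0.2, -3.5]
width: 0.0382
grip_force: 30.0
```

>>> drive_tool(increments="-0.037 0.0224 0 0 0.6; -0.037 0.0224 0 0 0.6; -0.037 0.0224 0 0 0.6; -0.037 0.0224 0 0 0.6; 0 0 0 0 0.6")

```text
t: 18.9
eef_pos: [0.5155, 0.0519, 0.1025]
eef_rot: [-2.209, 2.233, 0.002]
force: [0.7, 0.0, -1.9]
width: 0.0383
grip_force: 30.0
```

>>> drive_tool(increments="0 0 0 0 0.6; 0 0 0.02 0 0.6; 0 0 0.03 0 0.6; 0 0 0 0 0.6; 0 0 0 0 0.6")

```text
t: 19.4
eef_pos: [0.5182, 0.0474, 0.0524]
eef_rot: [2.202, -2.24, 0.0]
force: [0.5, -0.1, -1.8]
width: 0.0383
grip_force: 30.0
```

```bash
cat > hole.py <<'E'
from h import *
import sys
# dark hole of the held mount's head in side view, near where a head centred on the TCP would show
im,d,K,D,P=cam("side"); s=arm.get_state(); p=s["eef_pos"]; hz=p[2]+.0364
Rc=P[:3,:3].T; t=-Rc@P[:3,3]; F=np.diag([1,-1,-1.])
pr=lambda q:cv2.projectPoints(np.array(q,float).reshape(1,3),cv2.Rodrigues(F@Rc)[0],F@t,K,D)[0].ravel()
u,v=pr([p[0],p[1],hz]); g=im.min(2).astype(float)
y,x=np.mgrid[:g.shape[0],:g.shape[1]]
m=(abs(x-u)<4.5)&(abs(y-v)<4.5); w=np.where(m,np.clip(100-g,0,None),0)
c=((w*x).sum()/w.sum(),(w*y).sum()/w.sum())
print("tcp",p,s["width"],s["force"],"pred",u,v,"hole",c,onplane([c],hz,K,D,P)[0]-p)
print(g[int(v)-5:int(v)+7,int(u)-7:int(u)+8].astype(int))
E
python3 hole.py
```

```text
tcp [0.51889653 0.04783861 0.05329774] 0.03827008019815169 [-0.35761634  0.0895832  -1.65219559] pred 270.45323747195505 208.2853677906314 hole (np.float64(271.97786998616874), np.float64(206.57123098201936)) [-0.00120838 -0.00751949  0.0364    ]
[[ 58  68  81  84  85  91  90  93  99 103  97  78  57  44  42]
 [ 50  74  90 101 100  96  89  85  89  75  75  56  41  42  36]
 [ 61  85 110 116 114 107 102  96  94  89  68  47  43  37  41]
 [ 77 106 118 121 120 112 106  98  99  96  77  49  39  39  38]
 [ 94 116 124 122 113  96  84  77  91  95  80  54  37  35  37]
 [110 121 129 124 108  86  66  65  79  91  83  61  44  34  40]
 [119 124 121 123 111  93  74  74  85  95  95  76  62  47  42]
 [123 126 125 123 116 111 104  99 108 112 111 101  85  64  43]
 [124 126 123 125 124 121 115 116 120 124 121 118 103  77  49]
 [120 125 124 126 125 126 123 125 126 129 121 120 103  73  48]
 [ 97 109 114 117 121 126 125 126 126 129 123 113  95  68  34]
 [ 64  78  87  96 107 111 117 117 121 124 118 105  80  55  40]]
```

>>> drive_tool(increments="0.001 0.0055 0 0 0.6; 0 0 0.015 0 0.6; 0 0 0.008 0 0.6; 0 0 0 0 0.6; 0 0 0.003 0 0.6")

```text
t: 19.95
eef_pos: [0.5128, 0.0476, 0.0273]
eef_rot: [-2.203, 2.238, -0.001]
force: [0.1, -0.3, -1.9]
width: 0.0384
grip_force: 30.0
```

>>> drive_tool(increments="0 0 0.003 0 0.6; 0 0 0.002 0 0.6; 0 0 0.001 0 0.6; 0 0 0 0 0.6; 0 0 0 0 0.6")

```text
t: 20.45
eef_pos: [0.5123, 0.0474, 0.0217]
eef_rot: [-2.204, 2.238, -0.001]
force: [-2.6, -0.3, 6.7]
width: 0.0385
grip_force: 30.0
```

>>> drive_tool(increments="0 0 0 0 0.4; 0 0 0 0 0.24; 0 0 0 0 0.24; 0 0 -0.005 0 0.2; 0 0 -0.015 0 0.2")

```text
t: 20.95
eef_pos: [0.5112, 0.047, 0.0396]
eef_rot: [2.201, -2.237, -0.002]
force: [-0.6, 0.6, -0.5]
width: 0.0671
grip_force: 0.0
```

>>> drive_tool(increments="0 0 -0.03 0 0.2; 0 0 -0.035 0 0.15; -0.008 -0.038 0 0 0.15; -0.008 -0.038 0 0 0.15; -0.008 -0.038 0 0 0.15")

```text
t: 21.45
eef_pos: [0.628, 0.0698, 0.1066]
eef_rot: [-2.203, 2.238, -0.001]
force: [0.7, 0.5, 0.2]
width: 0.074
grip_force: 0.0
```

>>> drive_tool(increments="-0.007 -0.038 0 0 0.15; 0 0 0 0 0.15; 0 0 0 0 0.15; 0 0 0 0 0.15; 0 0 0 0 0.15")

```text
t: 21.95
eef_pos: [0.6636, 0.0758, 0.1059]
eef_rot: [2.204, -2.239, -0.0]
force: [-0.3, 0.2, 0.2]
width: 0.0742
grip_force: 0.0
```

```bash
python3 look.py
```

```text
[0.66362966 0.07576339 0.10592909] [ 2.20364024e+00 -2.23880969e+00 -2.67388067e-04]
top
[0.674, -0.095, 4.919, 43.75, 44.264, 57.358, 308.368, 163.211]
[0.515, -0.048, -0.81, 48.952, 41.438, 63.805, 295.214, 216.714]
[0.511, 0.052, -0.803, 48.852, 52.392, 65.026, 256.25, 220.45]
side
[0.519, -0.049, 0.248, 45.846, 52.087, 64.364, 283.964, 195.536]
[0.668, 0.077, -8.065, 36.227, 40.192, 57.017, 216.174, 211.739]
[0.431, 0.28, 7.849, 30.566, 37.942, 59.586, 266.857, 296.19]
[0.644, 0.402, 0.373, 41.167, 85.45, 62.982, 156.611, 311.389]
```

>>> drive_tool(increments="-0.002 -0.001 0.03 0 0.15; 0 0 0.012 0 0.15; 0 0 0 0 0.15; 0 0 0.02 0 0.15; 0 0 0.02 0 0.15")

```text
t: 22.55
eef_pos: [0.6668, 0.0782, 0.025]
eef_rot: [-2.202, 2.236, -0.003]
force: [-0.7, -0.2, -0.4]
width: 0.074
grip_force: 0.0
```

>>> drive_tool(increments="0 0 0.011 0 0.15; 0 0 0 0 0.25; 0 0 0 0 0.45; 0 0 0 0 0.6; 0 0 0 0 0.6")

```text
t: 23.05
eef_pos: [0.6651, 0.0779, 0.0136]
eef_rot: [2.203, -2.239, -0.001]
force: [-2.8, 0.4, 1.6]
width: 0.0501
grip_force: 1.4
```

>>> drive_tool(increments="0 0 0 0 0.6; 0 0 0 0 0.6; 0 0 0 0 0.6; 0 0 0 0 0.6; 0 0 0 0 0.6")

```text
t: 23.55
eef_pos: [0.6649, 0.0778, 0.0137]
eef_rot: [2.203, -2.238, -0.001]
force: [-4.7, -0.2, 6.6]
width: 0.038
grip_force: 30.0
```

>>> drive_tool(increments="0 0 -0.02 0 0.6; 0 0 -0.03 0 0.6; 0 0 -0.04 0 0.6; 0.0138 0.0388 0 0 0.6; 0.0138 0.0388 0 0 0.6")

```text
t: 24.05
eef_pos: [0.5883, 0.052, 0.1035]
eef_rot: [-2.2, 2.236, -0.003]
force: [0.4, -1.3, -2.8]
width: 0.0385
grip_force: 30.0
```

>>> drive_tool(increments="0.0138 0.0388 0 0 0.6; 0.0138 0.0388 0 0 0.6; 0.0138 0.0388 0 0 0.6; 0.0138 0.0388 0 0 0.6; 0 0 0 0 0.6")

```text
t: 24.55
eef_pos: [0.425, -0.0033, 0.1016]
eef_rot: [2.198, -2.239, -0.006]
force: [-0.6, 0.1, -3.4]
width: 0.0383
grip_force: 30.0
```

>>> drive_tool(increments="0 0 0 0 0.6; 0 0 0.02 0 0.6; 0 0 0.025 0 0.6; 0 0 0 0 0.6; 0 0 0 0 0.6")

```text
t: 25.05
eef_pos: [0.4327, -0.0008, 0.0576]
eef_rot: [2.204, -2.238, 0.001]
force: [0.6, -0.1, -1.9]
width: 0.0384
grip_force: 30.0
```

```bash
python3 hole.py
```

```text
tcp [ 0.43311687 -0.00067052  0.05818395] 0.037731642857695535 [ 0.89771103  0.25079498 -2.24712704] pred 307.58462316048605 203.29663776221534 hole (np.float64(308.8411214953271), np.float64(201.2866043613707)) [-0.00055158 -0.00864007  0.0364    ]
[[ 50  69  92 101  96  92  90  88  87  82  84  87  79  63  49]
 [ 51  82 105 113 111 109 105  99  94  94  84  84  69  56  46]
 [ 61  94 117 122 124 120 111 102 101 101 101  92  78  53  41]
 [ 79 106 120 129 120 111  95  91  93 107 109 106  86  60  43]
 [ 96 116 126 128 120 101  79  68  75  98 111 113  92  67  47]
 [110 120 129 127 122 102  77  69  74  97 111 114  93  67  45]
 [118 127 128 126 122 113 100  98 100 110 118 117 105  81  55]
 [124 129 127 132 126 123 122 118 119 123 126 124 112  88  57]
 [122 125 128 127 127 129 129 127 129 127 126 125 114  91  57]
 [ 99 109 118 121 123 125 128 127 129 127 128 124 113  86  50]
 [ 70  74  93  97 103 110 117 119 125 129 126 122 104  78  51]
 [ 42  47  55  63  74  82  90  97 110 121 123 114  94  66  34]]
```

>>> drive_tool(increments="-0.0015 0.002 0 0 0.6; 0 0 0.018 0 0.6; 0 0 0.008 0 0.6; 0 0 0 0 0.6; 0 0 0.004 0 0.6")

```text
t: 25.6
eef_pos: [0.4304, 0.0007, 0.0282]
eef_rot: [-2.203, 2.237, -0.002]
force: [-0.3, 0.7, -1.9]
width: 0.0383
grip_force: 30.0
```

>>> drive_tool(increments="0 0 0.003 0 0.6; 0 0 0.003 0 0.6; 0 0 0.001 0 0.6; 0 0 0 0 0.6; 0 0 0 0 0.6")

```text
t: 26.1
eef_pos: [0.4299, 0.0005, 0.0216]
eef_rot: [-2.204, 2.238, -0.001]
force: [-3.1, 0.9, 8.0]
width: 0.0384
grip_force: 30.0
```

>>> drive_tool(increments="0 0 0 0 0.4; 0 0 0 0 0.24; 0 0 0 0 0.24; 0 0 -0.005 0 0.2; 0 0 -0.015 0 0.2")

```text
t: 26.6
eef_pos: [0.4287, 0.0001, 0.04]
eef_rot: [2.201, -2.237, -0.002]
force: [0.4, -0.2, -0.4]
width: 0.0668
grip_force: 0.0
```

>>> drive_tool(increments="0 0 -0.03 0 0.2; 0 0 -0.035 0 0.15; 0.0152 -0.041 0 0 0.15; 0.0152 -0.041 0 0 0.15; 0.0152 -0.041 0 0 0.15")

```text
t: 27.1
eef_pos: [0.5535, -0.0477, 0.1068]
eef_rot: [-2.203, 2.237, -0.002]
force: [0.8, 0.8, -0.2]
width: 0.074
grip_force: 0.0
```

>>> drive_tool(increments="0.0152 -0.041 0 0 0.15; 0.0152 -0.041 0 0 0.15; 0.0152 -0.041 0 0 0.15; 0 0 0 0 0.15; 0 0 0 0 0.15")

```text
t: 27.6
eef_pos: [0.6738, -0.0952, 0.1043]
eef_rot: [2.201, -2.24, -0.003]
force: [-0.9, -0.5, -0.0]
width: 0.0735
grip_force: 0.0
```

```bash
python3 look.py
```

```text
[ 0.67376353 -0.09515908  0.10426491] [ 2.20126453 -2.23953255 -0.0025534 ]
top
[0.515, -0.048, -0.802, 48.838, 41.439, 64.076, 291.368, 218.474]
[0.645, 0.241, -0.887, 41.781, 40.441, 13.237, 186.913, 173.348]
[0.43, 0.273, 1.895, 26.938, 29.551, 60.408, 173.818, 250.727]
side
[0.678, -0.099, 1.752, 40.155, 40.928, 57.633, 241.4, 173.65]
[0.643, 0.245, 31.008, 39.265, 56.814, 30.465, 192.545, 259.409]
[0.431, 0.28, 7.849, 30.566, 38.969, 60.396, 267.19, 296.333]
```

>>> drive_tool(increments="0 0 0.03 0 0.2; 0 0 0.012 0 0.2; 0 0 0 0 0.2; 0 0 0.02 0 0.2; 0 0 0.02 0 0.2")

```text
t: 28.2
eef_pos: [0.6751, -0.0944, 0.0254]
eef_rot: [-2.203, 2.236, -0.004]
force: [0.8, -0.0, -0.0]
width: 0.0697
grip_force: 0.0
```

>>> drive_tool(increments="0 0 0.009 0 0.2; 0 0 0 0 0.25; 0 0 0 0 0.45; 0 0 0 0 0.6; 0 0 0 0 0.6")

```text
t: 28.7
eef_pos: [0.6736, -0.0947, 0.0157]
eef_rot: [2.203, -2.239, -0.001]
force: [-2.5, 0.9, 3.9]
width: 0.0503
grip_force: 29.7
```

>>> drive_tool(increments="0 0 0 0 0.6; 0 0 0 0 0.6; 0 0 0 0 0.6; 0 0 0 0 0.6; 0 0 0 0 0.6")

```text
t: 29.2
eef_pos: [0.6736, -0.0947, 0.0157]
eef_rot: [2.203, -2.239, -0.001]
force: [-3.8, 0.7, 6.6]
width: 0.0497
grip_force: 29.7
```

>>> drive_tool(increments="0 0 -0.02 0 0.6; 0 0 -0.03 0 0.6; 0 0 -0.035 0 0.6; 0.0202 0.0391 0 0 0.6; 0.0202 0.0391 0 0 0.6")

```text
t: 29.7
eef_pos: [0.5959, -0.1337, 0.1003]
eef_rot: [-2.202, 2.236, -0.004]
force: [-0.3, -1.4, -2.7]
width: 0.0498
grip_force: 29.7
```

>>> drive_tool(increments="0.0202 0.0391 0 0 0.6; 0.0202 0.0391 0 0 0.6; 0.0202 0.0391 0 0 0.6; 0.0202 0.0391 0 0 0.6; 0 0 0 0.04 0.6")

```text
t: 30.2
eef_pos: [0.4317, -0.2131, 0.0989]
eef_rot: [2.151, -2.288, -0.006]
force: [0.2, 0.0, -2.0]
width: 0.05
grip_force: 29.7
```

>>> drive_tool(increments="0 0 0 0.04 0.6; 0 0 0.02 0 0.6; 0 0 0.01 0 0.6; 0 0 0 0 0.6; 0 0 0 0 0.6")

```text
t: 30.7
eef_pos: [0.4378, -0.2122, 0.0695]
eef_rot: [2.113, -2.325, 0.0]
force: [1.0, 0.2, -2.2]
width: 0.0499
grip_force: 29.7
```

Run:
```python
from h import *
s=arm.get_state();print(s["eef_pos"],s["width"])
im,d,K,D,P=cam("side"); a=cv2.resize(im[90:220,240:400,::-1],None,fx=2.4,fy=2.4)
im,d,K,D,P=cam("top"); b=cv2.resize(im[160:290,280:440,::-1],None,fx=2.4,fy=2.4)
cv2.imwrite("pics/c6.png",np.hstack([b,a]))
```

```text
[ 0.43780519 -0.21223704  0.06949146] 0.049898971295917936
```

View pics/c6.png

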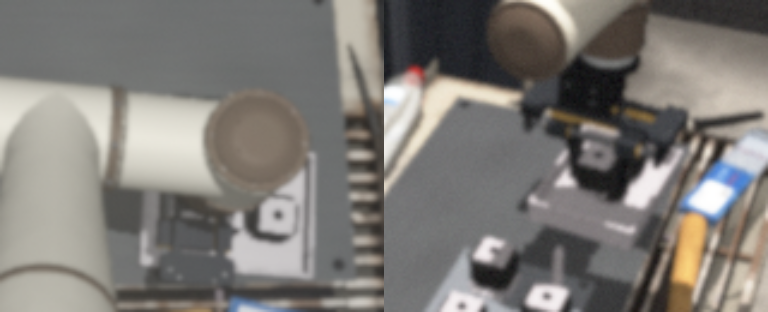

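>>> drive_tool(increments="0 0 0.02 0 0.6; 0 0 0.02 0 0.6; 0 0 0.006 0 0.6; 0 0 0 0 0.6; 0 0 0.002 0 0.6")

```text
t: 31.3
eef_pos: [0.4387, -0.2124, 0.0225]
eef_rot: [-2.112, 2.324, -0.003]
force: [-0.3, -0.1, -1.9]
width: 0.0501
grip_force: 29.7
```

>>> drive_tool(increments="0 0 0 0 0.35; 0 0 0 0 0.2; 0 0 0 0 0.2; 0 0 0 0 0.2; 0 0 -0.02 0 0.2")

```text
t: 31.8
eef_pos: [0.4357, -0.2119, 0.0401]
eef_rot: [2.109, -2.324, -0.007]
force: [-0.5, 0.2, 0.4]
width: 0.0689
grip_force: 0.0
```

>>> drive_tool(increments="0 0 -0.05 0 0.2; 0 0 -0.05 0 0.2; 0 -0.04 -0.02 -0.04 0.2; 0 -0.04 0 -0.04 0.2; 0 -0.04 0 0 0.2")

```text
t: 32.3
eef_pos: [0.559, -0.2192, 0.1636]
eef_rot: [-2.202, 2.237, -0.005]
force: [-0.2, 0.4, -1.2]
width: 0.0695
grip_force: 0.0
```

>>> drive_tool(increments="-0.03 -0.03 0 0 0.2; -0.04 0 0 0 0.2; -0.045 0 0 0 0.2; -0.045 0 0 0 0.2; 0 0 0 0 0.2")

```text
t: 32.8
eef_pos: [0.5901, -0.055, 0.1617]
eef_rot: [-2.21, 2.232, 0.0]
force: [0.1, -0.5, -0.3]
width: 0.0697
grip_force: 0.0
```

```bash
python3 look.py
python3 - <<'E'
import cv2,numpy as np
a=[cv2.imread(f"pics/{n}2.png") for n in("top","side")]
cv2.imwrite("pics/c7.png",np.vstack([cv2.resize(a[0][140:290,130:420],None,fx=2,fy=2),cv2.resize(a[1][90:370,180:370],(0,0),fx=1,fy=1).transpose(1,0,2)[:, :280].repeat(1,0).copy() if 0 else cv2.resize(a[1][110:340,180:420],(580,280))]))
E
```

```text
[ 0.59007692 -0.05498486  0.16170316] [-2.20957659e+00  2.23213592e+00  1.61236711e-04]
top
[0.512, -0.047, -0.991, 45.943, 35.894, 64.605, 291.833, 221.167]
[0.432, -0.003, -0.809, 34.805, 43.02, 64.435, 275.333, 247.733]
[0.429, 0.273, 1.895, 29.619, 29.551, 60.82, 173.615, 251.769]
side
[0.643, 0.245, 31.008, 39.265, 57.206, 31.147, 191.8, 259.05]
[0.431, 0.28, 7.956, 30.564, 38.028, 60.494, 267.05, 295.9]
```

View pics/c7.png

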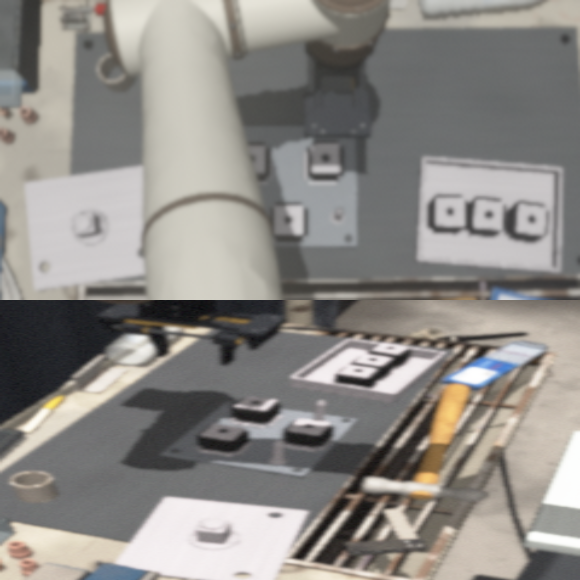

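The picture shows three hard mounts standing in the pan, three springy ones in the seats, and the pipe untouched. Next I measure the plate's holes and spigot.

```bash
cat >> h.py <<'E'
def ortho(g,K,D,P,x0,x1,y0,y1,zz,st=.001):
    XX,YY=np.meshgrid(np.arange(x0,x1,st),np.arange(y0,y1,st),indexing="ij")
    W=np.c_[XX.ravel(),YY.ravel(),np.full(XX.size,zz)]; Rc=P[:3,:3].T; t=-Rc@P[:3,3]; F=np.diag([1,-1,-1.])
    uv=cv2.projectPoints(W,cv2.Rodrigues(F@Rc)[0],F@t,K,D)[0].reshape(XX.shape+(2,)).astype(np.float32)
    return cv2.remap(g.astype(np.float32),uv[...,0],uv[...,1],1)
E
python3 - <<'E'
from h import *
for n in("top","side"):
    im,d,K,D,P=cam(n); 
    box=(.31,.55,.16,.40); o=ortho(im.min(2),K,D,P,*box,.005)
    if n=="top": cv2.imwrite("pics/pl.png",np.hstack([cv2.resize(o,None,fx=1.6,fy=1.6)]))
    else: cv2.imwrite("pics/pl.png",np.hstack([cv2.imread("pics/pl.png",0),cv2.resize(o,None,fx=1.6,fy=1.6).astype(np.uint8)]))
E
```

```text
[ WARN:0@1.516] global loadsave.cpp:1063 imwrite_ Unsupported depth image for selected encoder is fallbacked to CV_8U.
```

View pics/pl.png

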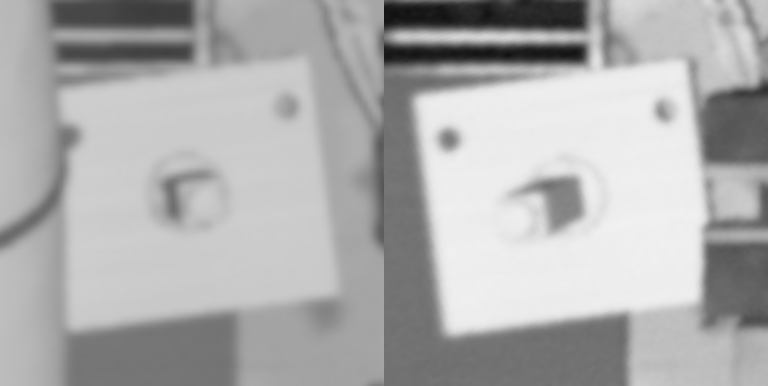

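The rectified views show the plate turned about 7.7°. The holes are at rectified (287,105) and (70,137) in the top view, and the spigot ring at (188,190), which puts the spigot at about (0.4295, 0.2755).

>>> drive_tool(increments="-0.041 0.0207 0 0 0.3; -0.041 0.0207 0 0 0.3; -0.041 0.0207 0 0 0.3; -0.041 0.0207 0 0 0.3; -0.041 0.0207 0 0 0.3")

```text
t: 33.5
eef_pos: [0.4892, 0.1472, 0.1618]
eef_rot: [-2.2, 2.242, -0.0]
force: [0.8, 0.8, 0.0]
width: 0.0609
grip_force: 0.0
```

>>> drive_tool(increments="-0.041 0.0207 0 0 0.3; -0.041 0.0207 0 0 0.3; -0.041 0.0207 0 0 0.3; 0 0 0.04 -0.075 0.3; 0 0 0.03 -0.075 0.3")

```text
t: 34.0
eef_pos: [0.4294, 0.2716, 0.0909]
eef_rot: [-2.368, 2.063, 0.001]
force: [-0.2, -0.2, 0.3]
width: 0.0609
grip_force: 0.0
```

>>> drive_tool(increments="0 0 0 0 0.3; 0 0 0 0 0.3; 0 0 0 0 0.3; 0 0 0 0 0.3; 0 0 0 0 0.3")

```text
t: 34.5
eef_pos: [0.4302, 0.2714, 0.0928]
eef_rot: [-2.362, 2.067, -0.0]
force: [0.3, 0.4, 0.3]
width: 0.061
grip_force: 0.0
```

Run:
```python
from h import *
s=arm.get_state();print(s["eef_pos"],s["eef_rot"], 2*np.degrees(np.arctan2(s["eef_rot"][1],s["eef_rot"][0]))%360-270)
im,d,K,D,P=cam("side")
X=cloud(d,K,D,P)
for o in blobs("side"):
    if o[1]>.2: print(np.round(o,3).tolist())
```

```text
[0.43021751 0.27143494 0.09281312] [-2.36215616e+00  2.06721833e+00 -3.91468911e-05] 7.619036792381905
[0.645, 0.241, 31.008, 39.265, 47.524, 31.945, 192.75, 258.05]
[0.431, 0.281, 9.251, 24.344, 39.381, 58.885, 267.25, 297.375]
[0.644, 0.402, 0.356, 40.931, 84.545, 63.376, 156.242, 309.667]
```

>>> drive_tool(increments="-0.004 0 0.03 0 0.3; 0 0 0.02 0 0.3; 0 0 0.015 0 0.3; 0 0 0.01 0 0.3; 0 0 0.005 0 0.3")

```text
t: 35.1
eef_pos: [0.4288, 0.275, 0.0112]
eef_rot: [2.364, -2.066, 0.0]
force: [-12.9, -2.9, 42.2]
width: 0.0607
grip_force: 22.0
```

>>> drive_tool(increments="0 0 0 0 0.3; 0 0 0 0 0.5; 0 0 0 0 0.7; 0 0 0 0 0.9; 0 0 0 0 0.9")

```text
t: 35.6
eef_pos: [0.429, 0.2752, 0.0117]
eef_rot: [-2.365, 2.067, -0.0]
force: [-0.1, 0.8, -0.3]
width: 0.0365
grip_force: 0.0
```

>>> drive_tool(increments="0 0 0 0 1; 0 0 0 0 1; 0 0 0 0 1; 0 0 0 0 1; 0 0 0 0 1")

```text
t: 36.1
eef_pos: [0.4294, 0.2754, 0.0117]
eef_rot: [-2.365, 2.067, -0.0]
force: [3.1, -0.4, 0.3]
width: 0.0278
grip_force: 30.0
```

>>> drive_tool(increments="0 0 -0.01 0 1; 0 0 -0.02 0 1; 0 0 -0.02 0 1; 0 0 0 0 1; 0 0 0 0 1")

```text
t: 36.6
eef_pos: [0.4276, 0.2741, 0.0606]
eef_rot: [2.362, -2.067, -0.002]
force: [0.0, -0.1, -9.2]
width: 0.0277
grip_force: 30.0
```

>>> drive_tool(increments="0 0 -0.033 0.0735 1; 0 0 -0.033 0.0735 1; 0 0 0 0 1; 0.0353 -0.0076 0 0 1; 0.0393 -0.0086 0 0 1")

```text
t: 37.1
eef_pos: [0.4422, 0.1993, 0.1247]
eef_rot: [2.207, -2.229, -0.003]
force: [0.7, -0.8, -9.1]
width: 0.0276
grip_force: 30.0
```

>>> drive_tool(increments="0.0393 -0.0086 0 0 1; 0.0393 -0.0086 0 0 1; 0.0393 -0.0086 0 0 1; 0.0393 -0.0086 0 0 1; 0.0393 -0.0086 0 0 1")

```text
t: 37.6
eef_pos: [0.4823, 0.0014, 0.1245]
eef_rot: [2.204, -2.232, -0.006]
force: [0.2, 0.2, -7.8]
width: 0.0278
grip_force: 30.0
```

>>> drive_tool(increments="0.004 -0.001 0 0 1; 0 0 0 0 1; 0 0 0.01 0 1; 0 0 0 0 1; 0 0 0 0 1")

```text
t: 38.1
eef_pos: [0.4848, 0.0001, 0.1165]
eef_rot: [2.208, -2.232, -0.002]
force: [0.2, -0.3, -8.0]
width: 0.0278
grip_force: 30.0
```

Run:
```python
from h import *
s=arm.get_state();print(s["eef_pos"],2*np.degrees(np.arctan2(s["eef_rot"][1],s["eef_rot"][0]))%360-270,s["width"],s["force"])
im,d,K,D,P=cam("side"); a=cv2.resize(im[110:270,220:380,::-1],None,fx=3.5,fy=3.5,interpolation=2)
cv2.imwrite("pics/c8.png",a)
```

```text
[4.84775568e-01 8.43716207e-05 1.16538750e-01] -0.6434905898218517 0.027803989266640728 [ 0.15887279 -0.27212625 -7.9679063 ]
```

View pics/c8.png

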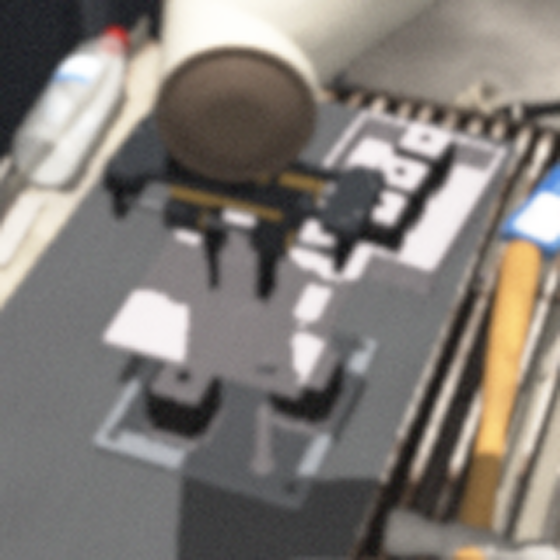

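Run:
```python
from h import *
im,d,K,D,P=cam("side"); s=arm.get_state(); p=s["eef_pos"]; g=im.max(2).astype(int)
print(g[210:222,286:308]); print(g[222:250,288:302])
Rc=P[:3,:3].T; t=-Rc@P[:3,3]; F=np.diag([1,-1,-1.])
pr=lambda q:cv2.projectPoints(np.array(q,float).reshape(1,3),cv2.Rodrigues(F@Rc)[0],F@t,K,D)[0].ravel()
th=np.radians(-.7); R=np.array([[np.cos(th),-np.sin(th)],[np.sin(th),np.cos(th)]])
h=p[:2]+R@[-.045,.068]; zu=p[2]-.0117
print("pred hole",pr([*h,zu+.005]),pr([*h,zu]))
for c in((.4852,-.001),(.4852,.002),(.4882,-.001)):
    q=np.array(c)+R@[-.045,.068]; print("pin tip/base for centre",c,pr([*q,.073]),pr([*q,.058]),pr([*q,.008]))
```

```text
[[133 138 138 134 135 133 132 133 132 135 136 135 137 135 134 136 142 172
  222 242 245 245]
 [133 134 138 135 135 135 132 134 136 132 137 134 137 136 132 135 143 181
  224 241 245 244]
 [134 137 136 137 135 136 131 133 135 134 137 135 136 137 135 136 150 191
  231 242 245 245]
 [132 134 134 135 133 132 128 129 126 127 128 129 134 135 136 137 151 188
  230 241 244 242]
 [135 135 135 134 135 131 127 120 115 111 111 115 121 129 134 135 141 176
  218 236 241 238]
 [133 135 133 133 133 131 126 114 109 105 105 105 119 128 132 133 138 158
  186 219 230 228]
 [133 132 134 131 133 133 128 121 117 113 111 115 122 126 132 134 136 143
  161 183 215 208]
 [128 127 132 131 129 133 133 131 127 125 129 123 131 132 131 131 136 137
  144 171 194 187]
 [112 118 125 123 126 129 132 135 132 133 134 131 133 130 132 136 131 136
  149 173 179 164]
 [104 104 111 110 116 121 126 126 132 132 134 134 133 131 131 135 137 134
  146 157 152 139]
 [100  98 104 100 105 110 111 115 120 121 126 125 124 127 131 132 133 135
  134 129 113 102]
 [ 96  96  96  95  94 100 102 103 106 106 104 105 106 114 122 124 129 127
  1
[... 1409 characters left out ...]
13 102  99  92  98  92]
 [ 94  93  97  95  95  99 103 105  99  97  94  94  93  91]
 [ 95  91  93  94  94  95  95  96  96  95  94  94  92  84]
 [ 95  96  94  96  95  94  97  95  96  97  93  92  92  80]
 [ 92  91  94  96  97  94  97  94  95  94  92  95  86  81]]
pred hole [295.66850175 215.2182282 ] [295.62911569 216.64639041]
pin tip/base for centre (0.4852, -0.001) [295.68886543 225.5437529 ] [295.57368688 229.60354827] [295.20383702 242.60710288]
pin tip/base for centre (0.4852, 0.002) [295.28535981 226.32675413] [295.17368305 230.38686045] [294.81510217 243.39031851]
pin tip/base for centre (0.4882, -0.001) [294.58939605 225.23830224] [294.48448389 229.29791232] [294.14757241 242.30130315]
```

>>> drive_tool(increments="0.001 -0.0012 0.01 0 1; 0 0 0.01 0 1; 0 0 0.008 0 1; 0 0 0 0 1; 0 0 0 0 1")

```text
t: 38.7
eef_pos: [0.4867, -0.0018, 0.0892]
eef_rot: [2.207, -2.235, -0.0]
force: [1.1, -0.2, -9.3]
width: 0.0276
grip_force: 30.0
```

>>> drive_tool(increments="0 0 0.002 0 1; 0 0 0.002 0 1; 0 0 0.002 0 1; 0 0 0 0 1; 0 0 0 0 1")

```text
t: 39.2
eef_pos: [0.4868, -0.0017, 0.0836]
eef_rot: [-2.207, 2.236, -0.0]
force: [-0.4, 2.0, -8.7]
width: 0.0275
grip_force: 30.0
```

>>> drive_tool(increments="0 0 0.002 0 1; 0 0 0.002 0 1; 0 0 0.001 0 1; 0 0 0 0 1; 0 0 0 0 1")

```text
t: 39.7
eef_pos: [0.4867, -0.0009, 0.0793]
eef_rot: [-2.206, 2.236, 0.001]
force: [-3.5, 5.0, -0.1]
width: 0.028
grip_force: 30.0
```

>>> drive_tool(increments="-0.0015 0.0012 0 0 1; 0 0 0 0 1; 0 0 0.002 0 1; 0 0 0 0 1; 0 0 0 0 1")

```text
t: 40.2
eef_pos: [0.4855, 0.0003, 0.0761]
eef_rot: [-2.206, 2.236, 0.001]
force: [-1.2, 5.9, -9.4]
width: 0.0275
grip_force: 30.0
```

Sideways force of 5.9 N along +y remains, so I shift a little further to +y.

>>> drive_tool(increments="-0.0012 0.0003 0 0 1; 0 0 0 0 1; 0 0 0.002 0 1; 0 0 0.001 0 1; 0 0 0 0 1")

```text
t: 40.7
eef_pos: [0.4851, 0.0009, 0.0732]
eef_rot: [2.206, -2.236, -0.0]
force: [0.6, -0.1, -9.5]
width: 0.028
grip_force: 30.0
```

>>> drive_tool(increments="0 0 0.001 0 1; 0 0 0.001 0 1; 0 0 0 0 1; 0 0 0 0 1; 0 0 0 0 1")

```text
t: 41.2
eef_pos: [0.4852, 0.001, 0.0714]
eef_rot: [2.207, -2.236, -0.0]
force: [-1.1, 1.1, -9.8]
width: 0.0277
grip_force: 30.0
```

>>> drive_tool(increments="0 0 0.002 0 1; 0 0 0.001 0 1; 0 0 0.001 0 1; 0 0 0 0 1; 0 0 0 0 1")

```text
t: 41.7
eef_pos: [0.4854, 0.0011, 0.0677]
eef_rot: [-2.207, 2.236, -0.0]
force: [-1.7, 1.9, -5.3]
width: 0.0276
grip_force: 30.0
```

>>> drive_tool(increments="0 0 0.001 0 1; 0 0 0.001 0 1; 0 0 0 0 1; 0 0 0 0 1; 0 0 0 0 1")

```text
t: 42.2
eef_pos: [0.4854, 0.0011, 0.0658]
eef_rot: [-2.207, 2.235, -0.0]
force: [-2.7, 2.3, -0.2]
width: 0.0279
grip_force: 30.0
```

>>> drive_tool(increments="0 0 0 0 0.6; 0 0 0 0 0.4; 0 0 0 0 0.3; 0 0 0 0 0.3; 0 0 0 0 0.3")

```text
t: 42.7
eef_pos: [0.4857, 0.001, 0.0657]
eef_rot: [-2.207, 2.235, -0.001]
force: [-0.8, -0.0, -0.6]
width: 0.0572
grip_force: 0.0
```

>>> drive_tool(increments="0 0 -0.01 0 0.3; 0 0 -0.03 0 0.3; 0 0 -0.04 0 0.3; 0 0 -0.05 0 0.3; 0 -0.04 0 0 0.3")

```text
t: 43.2
eef_pos: [0.5271, 0.0008, 0.2062]
eef_rot: [-2.199, 2.222, -0.015]
force: [2.6, 0.9, 0.5]
width: 0.0607
grip_force: 0.0
```

>>> drive_tool(increments="0 -0.045 0 0 0.3; 0 -0.045 0 0 0.3; 0.04 0 0 0 0.3; 0.045 0 0 0 0.3; 0.045 0 0 0 0.3")

```text
t: 43.7
eef_pos: [0.6139, -0.1318, 0.1959]
eef_rot: [2.208, -2.234, 0.0]
force: [0.2, 0.2, -0.0]
width: 0.061
grip_force: 0.0
```

>>> drive_tool(increments="0.045 0 0 0 0.3; 0.045 0 0 0 0.3; 0.045 0 0 0 0.3; 0 0 0 0 0.3; 0 0 0 0 0.3")

```text
t: 44.2
eef_pos: [0.6114, -0.2667, 0.1957]
eef_rot: [-2.204, 2.238, 0.0]
force: [0.3, -0.4, 0.1]
width: 0.0608
grip_force: 0.0
```

Run:
```python
from h import *
print(arm.get_state()["eef_pos"])
a=[]
for n,r in(("side",(slice(90,290),slice(170,370))),("top",(slice(140,290),slice(170,430)))):
    im,d,K,D,P=cam(n); X=cloud(d,K,D,P)
    for q in((.43,.05),(.43,-.05),(.54,.05),(.54,-.05)):
        m=np.hypot(X[...,0]-q[0],X[...,1]-q[1])<.012; z=X[...,2][m]; print(n,q,np.median(z).round(4) if m.any() else None,end=" ")
    m=(np.hypot(X[...,0]-.52,X[...,1]-.2)<.02); print("table",np.median(X[...,2][m]).round(4))
    a.append(cv2.resize(im[r][:,:,::-1],(390,390) if n=="side" else (400,390)))
cv2.imwrite("pics/c9.png",np.hstack(a))
```

```text
[ 0.61138462 -0.26670375  0.19568176]
side (0.43, 0.05) 0.0641 side (0.43, -0.05) 0.5469 side (0.54, 0.05) 0.0653 side (0.54, -0.05) 0.5448 table 0.0063
top (0.43, 0.05) 0.0653 top (0.43, -0.05) 0.6353 top (0.54, 0.05) 0.066 top (0.54, -0.05) 0.5644 table 0.0066
```

View pics/c9.png

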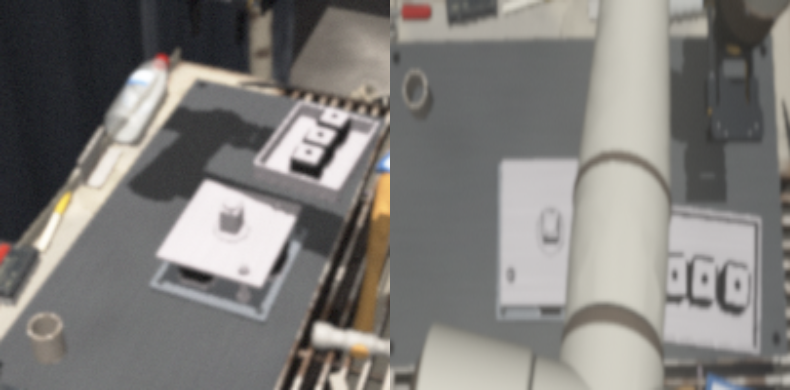

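The plate lies level: its top reads 59 mm after the table offset, as it should. The left pin shows through its hole at (243,270), the three hard mounts are in the pan, and the pipe is untouched.

```bash
python3 -c "
from plant import arm
print(arm.job_done())"
```

```text
the job is handed in; nothing more can be done
None
```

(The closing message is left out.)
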